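# Set the laminator for a thick pouch and start it

## Robot

A 6-joint arm with a two-finger parallel gripper is mounted at the origin on the work surface. World frame = base frame: x ahead of the robot, y to its left, z up, the work surface at z = 0. Lengths are in m, angles in rad, forces in N, time in s.
With the tool pointing down it reaches from about 0.275 to 0.875 m from the base axis. Payload 12.5 kg.
Tool frame: the origin (TCP) lies on the centre line of the jaws, within the pads' length; the fingertips stand 17 mm ahead of it and the grasp point (between the pads) lies 2 mm behind it; z points along the fingers, y is the line along which they close (so a half turn about z gives the same grasp; the last joint's range is limited). The gripper opens to 85 mm and grips with 20 to 120 N. Pads are 22 mm wide; open, the fingers measure 114 mm over their backs; the gripper's body (76 mm by 85 mm) begins 54 mm behind the grasp point. The pads swing forward as they close: fully open they stand 13 mm farther back than shut.
Start: joints at [-1.417, 0.351, 1.652, -0, 1.139, -0.085], TCP at [0.13, -0.534, 0.248] pointing down, gripper open.
Joint ranges: [-2.75, 2.75], [-0.79, 2.1], [0.01, 2.65], [-1.57, 4.71], [0.07, 3.14], [-2.87, 2.87]. Speed limits (rad/s): [2.22, 2.22, 2.79, 3.14, 3.14, 3.14].

## Interface

Orientations are given as a unit quaternion [x, y, z, w].
In Python, from rig import robot, viewer gives the robot as it stands.
- The arm moves only by the tool arm_command, never from a script. Its argument "rows" is a list of rows, each a list of 4 numbers: the shift along the tool's x, y, z normalised to -1 to 1, where 1 is 0.1 m, then the turn about the tool's z normalised to -1 to 1, where 1 is 45 degrees. A call has 1 to 8 rows; each row is the pose to reach, as a shift and turn from the pose commanded when the call began, along the tool's axes at that moment; what a row does not reach only later rows make up. A row lasts 1/10 s, in which the tool goes at most 50 mm and 8.59 degrees, less where a joint would pass 70% of its speed; a pose out of reach is approached as far as the arm can. A call with a number of a shift or a turn outside -1 to 1 is refused whole. A call with a gripper value outside its range is refused whole. "gripper" is the opening, from 0 (shut) to 1 (fully open), set as the call begins (left out, the last holds). The fingers move at their own pace and stop on an object; "squeeze" is the grip in N (left out, the last holds). Time passes only in rows, so rows that repeat a pose let the fingers close. It gives the time, the measured TCP pose, the force, the opening and the grip force at its end, in the units of the state.
- robot.observe(): the state, without advancing time (a new reading comes with each control period).
- viewer.read_camera(name): name is "scene" or "side" or "wrist"; returns the picture (420x560x3 uint8, red, green, blue); there is no depth.
- viewer.calibration(name): a dict with "fovy" (degrees; the focal length in pixels is half the picture's height over the tangent of half this angle, whatever the lens; pixels are square), "cx", "cy" (the principal point, pixels), "xyz" and "orientation" of the camera in the world; the wrist camera has in their place "mount" (4x4, takes a point from camera to tool coordinates, whose origin is the TCP and whose axes are the flange's). Camera axes: x right, y up, looking along -z (the intrinsics and any distortion apply to the point x, -y, -z); pixel columns grow to the right and rows downward; lengths in m; the calibration is good to about 2 mm. A picture is of the moment at which its call begins: read the wrist's pose just before it. calibration takes no time and is no camera call.
- robot.hand_in(): hands the job in; it is judged then, once.
The state is a dict: "time": time; "joint_positions": joint angles; "joint_velocities": joint speeds; "joint_efforts": joint torques, N m; "tool_pos": TCP position; "tool_rot": TCP orientation; "ft_force": force on the tool from outside, world axes, zero at the start; "wrist_torque": the same for the moment, N m; "gripper_width": opening from 0.0 (shut) to 1.0 (fully open); "grasp_force": force on a finger pad.
Only numpy, scipy, OpenCV 4.12 (cv2) and the standard library are available. Lean on these libraries where they do the work, as an engineer would, in place of code of your own. Each camera call takes 0.05 s, during which the arm holds its last target. There are 200 camera calls.

## Task

Get the laminator going for a thick pouch: with a fingertip, push the nose of its black rotary selector round clockwise, click by click, to the fourth setting after off, and leave it seated in that click. Only then press the green start key fully down and let it spring back. Just push, gently: do not grip the selector, and leave the loose things around the machine where they are.

Things in the scene. Friction and masses are not known exactly. Their poses are not given: they have to be found in the camera images.
- laminator: desk laminator, fixed: light-grey, 192 mm deep (its x), 432 mm wide (its y), top 94 mm above the bench; origin under its centre, on the bench. Its front, with a feed tray (45 mm high, out to 172 mm from the centre), faces its -x, towards the robot. A dark control panel, level with the flat top, at its right (-y) end carries the rotary selector and the green start key
- pointer: black pointer knob of the selector, turning about the vertical; origin on the axis at panel level (94 mm above the bench), x along the nose, z up. A skirt 50 mm across stands 8 mm high; on it a bar 10 mm wide with upright sides, 8 to 30 mm above the panel, reaches 38 mm from the axis at the nose (white line on top), 14 mm behind it, round a hub 22 mm across
- selector (a joint): selector angle, rad, growing clockwise from above. Seven clicks 0.524 rad apart, from off (0) to setting 6 (3.14), stops at both ends; setting 4 is 2.094. At off the nose points to the laminator's left (+y), at 3 to its rear (+x), at 6 to its right. Marks 50 mm from the axis: a white-ringed red spot at off, six white dots of growing size at settings 1 to 6
- nose (a point): point in the middle of the pointer's bar, 30 mm from the axis, 19 mm above the panel. About 4 N sideways here leaves a click; past the middle between two clicks the pointer jumps on by itself to the next and is held there. More than 20 N counts as forcing it
- key_top (a point): centre of the top of the green start key, a round push key 24 mm across, 9 mm proud of the panel when up
- start_key (a joint): how far the start key is pressed, m: 0 up, 0.005 fully down. It springs back; fully down takes 5 N
- tape_roll: a roll of brown packing tape lying flat, 100 mm across, 48 mm high, beside the laminator's right end; loose, to be left alone (origin: centre of its underside)
- cleaner: a white bottle with a blue cap, 60 mm across, 170 mm high, standing beside the right end, behind the tape roll; loose, to be left alone (origin: centre of its underside)
- stapler: a blue and black desk stapler 130 mm long, 52 mm high, lying to the right, beyond the tape roll; loose, to be left alone (origin: centre of its underside)
- highlighter: a yellow highlighter pen with a black cap, 125 mm long, 16 mm high, lying on top of the laminator, on its left half; loose, to be left alone (origin: centre of its underside)
- mug: a blue mug, 80 mm across, 92 mm high, beside the laminator's left end, near the front; loose, to be left alone (origin: centre of its underside)
- label_carton: a small closed cardboard carton 90 x 130 x 75 mm, beside the left end, behind the mug; loose, to be left alone (origin: centre of its underside)

How it is judged:
On the way, in this order (a step that is already met when the one before it is completed fails the run):
1. the selector is seated in setting 4 (value of joint selector between 1.9944 and 2.1944 rad and velocity of joint selector between -0.3 and 0.3 rad/s), for 0.3 s.
2. the start key is pressed fully down, with the selector in setting 4 (value of joint selector between 1.9944 and 2.1944 rad and value of joint start_key above 0.004 m), for 0.1 s.
At the end, for the whole second after the job is handed in: the selector rests in setting 4 (within 0.10 rad of 2.094), the start key is back up (within 1 mm) and every loose thing is within 20 mm of where it stood (value of joint selector between 1.9944 and 2.1944 rad and value of joint start_key below 0.001 m and velocity of joint selector between -0.1 and 0.1 rad/s and distance of each of tape_roll, cleaner, stapler, highlighter, mug, label_carton from where it was at the start of the episode below 0.02 m); the robot touches nothing.
It fails at once if the start key is pressed (more than 2.5 mm) while the selector is not in setting 4 (value of joint start_key above 0.0025 m and not (value of joint selector between 1.9944 and 2.1944 rad)).
It fails at once if the selector is gripped or forced (more than 20 N from the fingers) (contact force between the fingers and pointer above 20 N).
It fails at once if a loose thing is knocked, lifted or carried (moved more than 20 mm) (distance of any of tape_roll, cleaner, stapler, highlighter, mug, label_carton from where it was at the start of the episode above 0.02 m).
It also fails if it takes over 43 s, if anything falls off the work surface, if the arm or the gripper's body presses on something with over 40 N, if the wrist force passes 120 N, or if a joint passes its speed limit or range.

## Working session

There is one attempt and no reset: what is moved stays moved. The work goes in short steps, Python scripts to look and compute and a tool call to move; the robot and the scene stay as the last step left them, time stands still between calls to the robot, and variables do not carry over. Pictures are saved under pics/ and viewed, at most 10 in all, crops included, and the job is handed in when it is done.

Besides the shell and the picture viewer there is one more tool, called in YAML: its name, and indented under it one key for each argument. arm_command: Moves the arm, as the interface text tells. Its arguments: {"type":"object","properties":{"rows":{"type":"array","items":{"type":"array","items":{"type":"number","minimum":-1,"maximum":1}}},"gripper":{"type":"number"},"squeeze":{"type":"number"}},"required":["rows"]}

```bash
mkdir -p pics; ls; cat > h.py <<'E'
import numpy as np, cv2
from scipy.spatial.transform import Rotation as R
from rig import robot, viewer
E
python3 - <<'E'
from h import *
s=robot.observe(); print(s)
for n in("scene","side","wrist"):
    im=viewer.read_camera(n); cv2.imwrite(f"pics/{n}0.png",im[:,:,::-1]); print(n,viewer.calibration(n))
E
```

```text
pics
{'time': 0.0, 'joint_positions': array([-1.41663483e+00,  3.51223347e-01,  1.65243047e+00,  1.64503944e-05,
        1.13906718e+00, -8.46138221e-02]), 'joint_velocities': array([ 3.95749224e-04,  1.02144609e-03, -5.97130173e-05, -1.31053489e-03,
       -9.09257484e-04,  1.24601711e-03]), 'joint_efforts': array([-1.15614221e-04, -5.06103158e+01, -2.91409707e+01, -1.08273493e-04,
        4.50357344e-03, -5.92228218e-06]), 'tool_pos': array([ 0.1300561 , -0.53408766,  0.24776304]), 'tool_rot': array([ 9.92882006e-01,  1.19100810e-01, -1.21504247e-05, -5.64089901e-04]), 'ft_force': array([-0.58147177,  0.19058191, -0.26857873]), 'wrist_torque': array([ 0.02339933, -0.03196408, -0.00130481]), 'grasp_force': 0.0, 'gripper_width': 1.0027132722407406}
scene {'fovy': 49.36490104791098, 'cx': 271.1063259600937, 'cy': 212.93893321018447, 'xyz': array([ 1.139587  , -0.34862694,  1.14814425]), 'orientation': array([0.25258985, 0.12141771, 0.43659063, 0.85489457])}
side {'fovy': 47.1381860970254, 'cx': 273.0323067145319, 'cy': 203.03356709919484, 'xyz': array([ 0.04168156, -0.54409872,  0.8923386 ]), 'orientation': array([ 0.36205604, -0.14803237, -0.3355282 ,  0.85698464])}
wrist {'fovy': 60.32245685201086, 'cx': 286.0351049306078, 'cy': 216.2443122465349, 'mount': array([[ 8.01312183e-04,  9.52271759e-01,  3.05250479e-01,
         7.85706520e-02],
       [ 9.99999676e-01, -7.38190746e-04, -3.22206614e-04,
        -3.40447568e-04],
       [-8.14951800e-05,  3.05250638e-01, -9.52272042e-01,
        -1.24373693e-01],
       [ 0.00000000e+00,  0.00000000e+00,  0.00000000e+00,
         1.00000000e+00]])}
```

View pics/scene0.png

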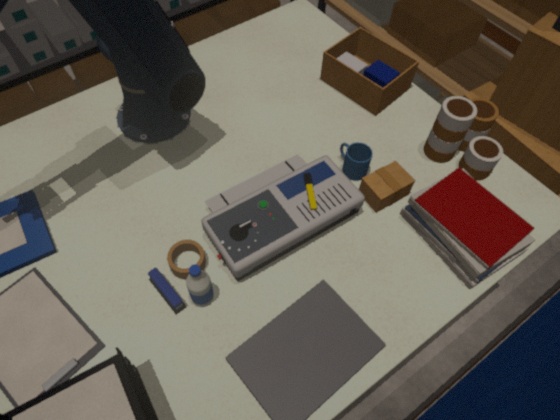

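View pics/side0.png

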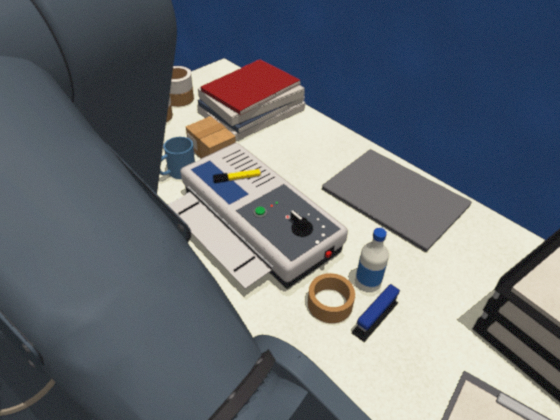

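Scene: laminator in the centre, with the key at about (264,204) and the knob at (240,232). Side: key (261,211), knob (302,228), nose towards (293,215), i.e. at off. I'll take measurements and zoom in on the panel.

```bash
cat >> h.py <<'E'
def cam(n,s=None):
    c=viewer.calibration(n)
    if n=="wrist":
        T=np.eye(4);T[:3,:3]=R.from_quat(s["tool_rot"]).as_matrix();T[:3,3]=s["tool_pos"]
        T=T@c["mount"];P,Q=T[:3,3],T[:3,:3]
    else: P,Q=np.array(c["xyz"]),R.from_quat(c["orientation"]).as_matrix()
    return P,Q,210/np.tan(np.radians(c["fovy"]/2)),c["cx"],c["cy"]
def ray(C,u,v):
    P,Q,f,cx,cy=C; d=Q@np.array([(u-cx)/f,-(v-cy)/f,-1]); return P,d/np.linalg.norm(d)
def onz(C,u,v,z):
    P,d=ray(C,u,v); return P+d*(z-P[2])/d[2]
def tri(*rs):
    A=sum(np.eye(3)-np.outer(d,d) for p,d in rs); b=sum((np.eye(3)-np.outer(d,d))@p for p,d in rs)
    return np.linalg.solve(A,b)
def proj(C,X):
    P,Q,f,cx,cy=C; x=Q.T@(np.array(X)-P); return cx-f*x[0]/x[2], cy+f*x[1]/x[2]
def blobs(im,lo,hi,amin=8):
    m=cv2.inRange(cv2.cvtColor(im,cv2.COLOR_RGB2HSV),lo,hi)
    n,_,st,ce=cv2.connectedComponentsWithStats(m)
    return [(ce[i].round(1),st[i,4]) for i in range(1,n) if st[i,4]>=amin]
E
python3 - <<'E'
from h import *
G={}
for n in("scene","side"):
    im=cv2.imread(f"pics/{n}0.png")[:,:,::-1].copy()
    G[n]=blobs(im,(45,120,70),(80,255,255),15); print(n,G[n])
k={n:max(G[n],key=lambda b:b[1])[0] for n in G}
print("key",tri(*[ray(cam(n),*k[n]) for n in k]),[onz(cam(n),*k[n],.103) for n in k])
a=cv2.imread("pics/scene0.png")[150:280,190:380]; b=cv2.imread("pics/side0.png")[140:280,170:360]
z=lambda i:cv2.resize(i,None,fx=4.2,fy=4.2,interpolation=cv2.INTER_CUBIC)
cv2.imwrite("pics/za.png",z(a)); cv2.imwrite("pics/zb.png",z(b))
E
```

```text
scene [(array([262.8, 203.9]), np.int32(40))]
side [(array([259.7, 210.3]), np.int32(63))]
key [0.5697057  0.05528621 0.09908981] [array([0.57161029, 0.05422048, 0.103     ]), array([0.56708061, 0.05181856, 0.103     ])]
```

View pics/za.png

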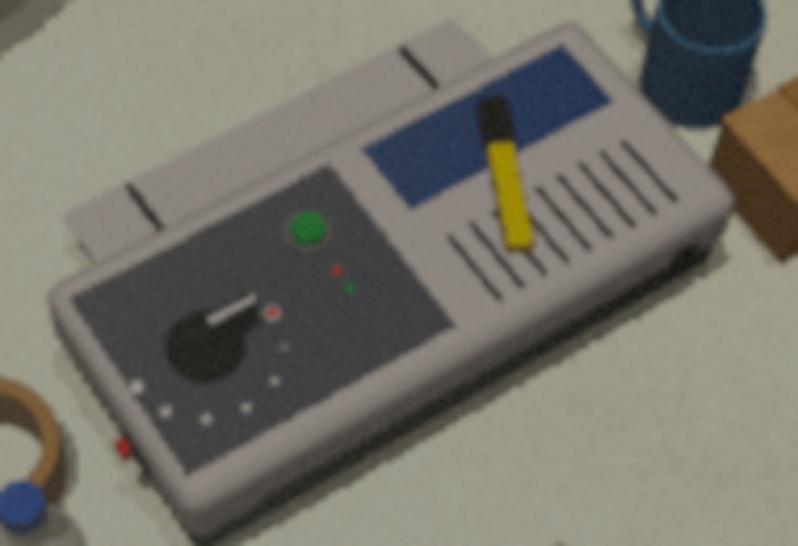

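View pics/zb.png

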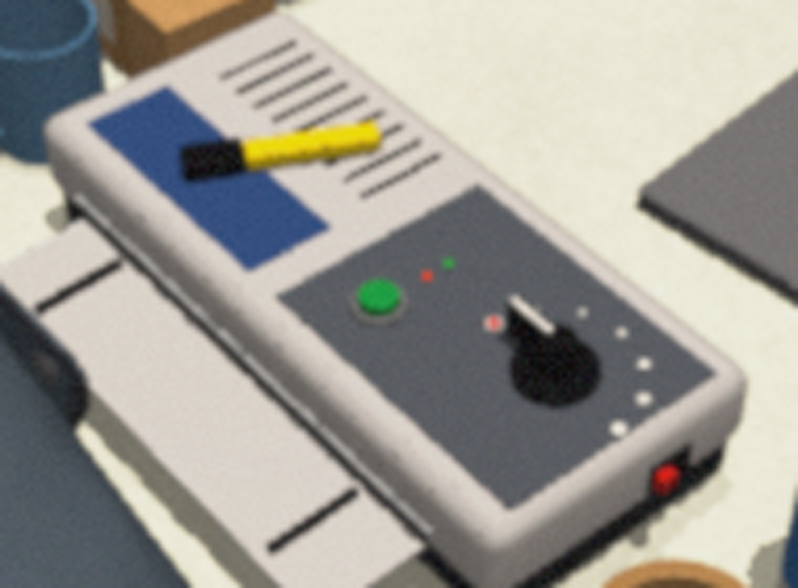

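The red off spot and the setting 6 dot sit at opposite ends of the mark circle, so their midpoint gives the axis. In the crops they are at (272,312)/(136,386) in scene and (494,323)/(619,428) in side. The nose points at the red spot, so the selector is at off.

```bash
python3 - <<'E'
from h import *
a=lambda p:((p[0]+.5)/4.2-.5+190,(p[1]+.5)/4.2-.5+150)
b=lambda p:((p[0]+.5)/4.2-.5+170,(p[1]+.5)/4.2-.5+140)
A=cam("scene");B=cam("side")
pts=dict(off=((272,312),(494,323)),s6=((136,386),(619,428)),s4=((206,419),(645,364)),key=((308,226),(379,295)))
o={}
for k,(p,q) in pts.items():
    t=tri(ray(A,*a(p)),ray(B,*b(q)));z=.103 if k=="key" else .094
    o[k]=(onz(A,*a(p),z)+onz(B,*b(q),z))/2
    print(k,t.round(4),onz(A,*a(p),z)[:2].round(4),onz(B,*b(q),z)[:2].round(4))
c=(o["off"]+o["s6"])/2; d=o["off"]-o["s6"]; print("axis",c,"yaw +y'",np.degrees(np.arctan2(d[1],d[0])),np.linalg.norm(d))
E
```

```text
off [0.6066 0.0009 0.0941] [0.6062 0.0016] [6.066e-01 2.000e-04]
s6 [ 0.6012 -0.099   0.094 ] [ 0.6009 -0.0985] [ 0.6012 -0.0996]
s4 [ 0.6458 -0.0764  0.0935] [ 0.6458 -0.076 ] [ 0.6454 -0.0774]
key [0.5698 0.0554 0.1008] [0.5706 0.0555] [0.5683 0.0527]
axis [ 0.60372957 -0.04907257  0.094     ] yaw +y' 86.94381010485348 0.10010709410884285
```

```bash
cat >> h.py <<'E'
def pose(s):
    X=R.from_quat(s["tool_rot"]).as_matrix()[:,0]; return np.array(s["tool_pos"]),np.arctan2(X[1],X[0])
def rel(p,y,q,yq):
    "row (units) from pose p,yaw y (tool down) to q,yq"
    d=np.array(q)-p; c,s=np.cos(y),np.sin(y); t=-(yq-y+np.pi)%(2*np.pi)-0 
    t=-((yq-y+np.pi)%(2*np.pi)-np.pi)
    return np.round([10*(c*d[0]+s*d[1]),10*(s*d[0]-c*d[1]),-10*d[2],t/np.radians(45)],3)
AX=np.array([.6037,-.0491]); YAW=np.radians(-3.06); KEY=np.array([.5695,.0545])
def push(phi,gap,r=.030,z=.125):
    "tool pose with its -x face 'gap' behind the bar's trailing face, selector angle phi"
    n=YAW+np.pi/2-phi; p=n-np.pi/2
    c=AX+r*np.array([np.cos(n),np.sin(n)])-(.016+gap)*np.array([np.cos(p),np.sin(p)])
    return np.array([*c,z]),p+np.pi
E
python3 - <<'E'
from h import *
p,y=pose(robot.observe()); q,yq=push(0,.012,z=.248); print(q,np.degrees([y,yq]))
a,b=p,y
for i in range(1,7):
    c,d=p+(q-p)*i/6,y+(yq-y)*i/6; print(rel(a,b,c,d)); a,b=c,d
E
```

```text
[ 0.57734137 -0.01764809  0.248     ] [ 13.67889061 176.94      ]
[ 0.928 -0.66  -0.    -0.605]
[ 1.127 -0.163 -0.    -0.605]
[ 1.077  0.371 -0.    -0.605]
[ 0.788  0.822 -0.    -0.605]
[ 0.325  1.091 -0.    -0.605]
[-0.21   1.119 -0.    -0.605]
```

```bash
python3 - <<'E'
from h import *
p,y=pose(robot.observe()); q,yq=push(0,.012,z=.248)
a,b=p,y
for i in range(1,8):
    c,d=p+(q-p)*i/7,y+(yq-y)*i/7; print(rel(a,b,c,d)); a,b=c,d
E
```

```text
[ 0.795 -0.566 -0.    -0.518]
[ 0.954 -0.205 -0.    -0.518]
[ 0.957  0.19  -0.    -0.518]
[ 0.804  0.553 -0.    -0.518]
[ 0.519  0.827 -0.    -0.518]
[ 0.15   0.965 -0.    -0.518]
[-0.245  0.945 -0.    -0.518]
```

arm_command:
  rows:
    - [0.26,-0.19,0,-0.17]
    - [0.53,-0.38,0,-0.35]
    - [0.8,-0.57,0,-0.52]
    - [0.8,-0.57,0,-0.52]
  gripper: 0

```text
time: 0.55
tool_pos: [0.196, -0.4577, 0.2482]
tool_rot: [0.947, 0.321, 0.0, -0.001]
ft_force: [-0.2, -0.7, 0.4]
gripper_width: 0.333
grasp_force: 0.0
```

arm_command:
  rows:
    - [0.32,-0.07,0,-0.17]
    - [0.64,-0.14,0,-0.35]
    - [0.95,-0.2,0,-0.52]
    - [0.95,-0.2,0,-0.52]

```text
time: 0.95
tool_pos: [0.2594, -0.3851, 0.2482]
tool_rot: [0.863, 0.506, 0.0, -0.0]
ft_force: [-0.3, -0.2, 0.8]
gripper_width: 0.001
grasp_force: 0.0
```

arm_command:
  rows:
    - [0.32,0.06,0,-0.17]
    - [0.64,0.13,0,-0.35]
    - [0.96,0.19,0,-0.52]
    - [0.96,0.19,0,-0.52]

```text
time: 1.35
tool_pos: [0.3231, -0.3114, 0.2483]
tool_rot: [0.743, 0.67, 0.0, -0.0]
ft_force: [0.6, -0.3, 0.3]
gripper_width: -0.001
grasp_force: 0.0
```

arm_command:
  rows:
    - [0.27,0.18,0,-0.17]
    - [0.54,0.37,0,-0.35]
    - [0.8,0.55,0,-0.52]
    - [0.8,0.55,0,-0.52]

```text
time: 1.75
tool_pos: [0.3863, -0.2383, 0.2483]
tool_rot: [0.592, 0.806, 0.0, 0.0]
ft_force: [0.4, 0.3, 0.3]
gripper_width: 0.0
grasp_force: 0.0
```

arm_command:
  rows:
    - [0.17,0.28,0,-0.17]
    - [0.35,0.55,0,-0.35]
    - [0.52,0.83,0,-0.52]
    - [0.52,0.83,0,-0.52]

```text
time: 2.15
tool_pos: [0.4502, -0.1643, 0.2482]
tool_rot: [0.416, 0.909, 0.0, 0.0]
ft_force: [0.1, -0.1, -1.1]
gripper_width: 0.004
grasp_force: 0.0
```

arm_command:
  rows:
    - [0.05,0.32,0,-0.17]
    - [0.1,0.64,0,-0.35]
    - [0.15,0.96,0,-0.52]
    - [0.15,0.96,0,-0.52]

```text
time: 2.55
tool_pos: [0.5132, -0.0906, 0.2481]
tool_rot: [0.224, 0.975, 0.0, 0.0]
ft_force: [-0.6, -0.6, 0.2]
gripper_width: 0.004
grasp_force: 0.0
```

```bash
python3 - <<'E'
from h import *
s=robot.observe();p,y=pose(s);print(s["time"],p,np.degrees(y),s["joint_positions"],rel(p,y,*push(0,.012,z=.2)))
E
```

```text
2.55 [ 0.51322008 -0.09056097  0.2480774 ] 154.12880028534815 [-2.64010471e-01  2.98523322e-01  1.72597987e+00  1.69276486e-05
  1.11675802e+00 -1.38327662e+00] [-0.259  0.936  0.481 -0.507]
```

arm_command:
  rows:
    - [-0.09,0.31,0.15,-0.17]
    - [-0.18,0.62,0.3,-0.34]
    - [-0.26,0.94,0.48,-0.51]
    - [-0.26,0.94,0.48,-0.51]
    - [-0.26,0.94,0.48,-0.51]

```text
time: 3.05
tool_pos: [0.5761, -0.0191, 0.1998]
tool_rot: [0.028, 1.0, -0.0, -0.001]
ft_force: [-0.3, -0.6, -0.4]
gripper_width: 0.004
grasp_force: 0.0
```

```bash
python3 - <<'E'
from h import *
s=robot.observe();p,y=pose(s);im=viewer.read_camera("wrist");cv2.imwrite("pics/w1.png",im[:,:,::-1])
C=cam("wrist",s);print(p,np.degrees(y))
print("axis->",proj(C,[*AX,.094]),"key->",proj(C,[*KEY,.103]))
n=YAW+np.pi/2
for k in(0,4,6): print(k,proj(C,[*(AX+.05*np.array([np.cos(n-k*.5236),np.sin(n-k*.5236)])),.094]))
print("noseTip",proj(C,[*(AX+.038*np.array([np.cos(n),np.sin(n)])),.124]))
print("tip",proj(C,p-[0,0,.017]))
E
```

```text
[ 0.57609705 -0.01909461  0.19975048] 176.74939728023148
axis-> (np.float64(244.64940415356577), np.float64(262.04002954918263)) key-> (np.float64(399.64455592754535), np.float64(210.99047533868665))
0 (np.float64(316.377387401469), np.float64(261.8872320414844))
4 (np.float64(212.78811184974205), np.float64(316.047236246767))
6 (np.float64(172.95459504849742), np.float64(262.19227493151857))
noseTip (np.float64(300.81873588108846), np.float64(282.5545225592298))
tip (np.float64(284.9553629752564), np.float64(287.18518838867317))
```

View pics/w1.png

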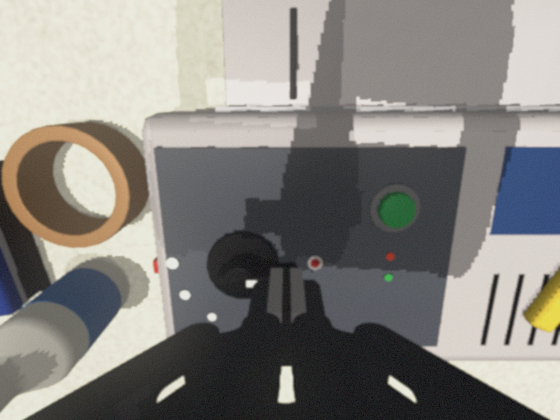

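The wrist view matches the predictions to within about 1 mm: key (397,210), off spot (315,262), setting 6 dot (172,263). The shut fingers are on the robot side of the nose, so I can go down.

```bash
python3 - <<'E'
from h import *
s=robot.observe();p,y=pose(s);print(rel(p,y,*push(0,.010)))
# arc plan: nominal chain, one call per 1/6 of arc, sub-rows
a,b=push(0,.010)
for lo,hi in((0,17),(17,34),(34,51),(51,68),(68,85),(85,102)):
    print(lo,hi)
    for f in np.linspace(0,1,5)[1:]:
        print("  ",rel(a,b,*push(np.radians(lo+(hi-lo)*f),0)).tolist())
    a,b=push(np.radians(hi),0)
E
```

```text
[-0.032  0.017  0.754 -0.004]
0 17
   [-0.123, 0.011, -0.0, 0.094]
   [-0.146, 0.02, -0.0, 0.189]
   [-0.17, 0.028, -0.0, 0.283]
   [-0.195, 0.034, -0.0, 0.378]
17 34
   [-0.023, 0.011, -0.0, 0.094]
   [-0.046, 0.02, -0.0, 0.189]
   [-0.07, 0.028, -0.0, 0.283]
   [-0.095, 0.034, -0.0, 0.378]
34 51
   [-0.023, 0.011, -0.0, 0.094]
   [-0.046, 0.02, -0.0, 0.189]
   [-0.07, 0.028, -0.0, 0.283]
   [-0.095, 0.034, -0.0, 0.378]
51 68
   [-0.023, 0.011, -0.0, 0.094]
   [-0.046, 0.02, -0.0, 0.189]
   [-0.07, 0.028, -0.0, 0.283]
   [-0.095, 0.034, -0.0, 0.378]
68 85
   [-0.023, 0.011, -0.0, 0.094]
   [-0.046, 0.02, -0.0, 0.189]
   [-0.07, 0.028, -0.0, 0.283]
   [-0.095, 0.034, -0.0, 0.378]
85 102
   [-0.023, 0.011, -0.0, 0.094]
   [-0.046, 0.02, -0.0, 0.189]
   [-0.07, 0.028, -0.0, 0.283]
   [-0.095, 0.034, -0.0, 0.378]
```

arm_command:
  rows:
    - [-0.03,0.02,0.2,0]
    - [-0.03,0.02,0.4,0]
    - [-0.03,0.02,0.6,0]
    - [-0.03,0.02,0.75,0]
    - [-0.03,0.02,0.75,0]

```text
time: 3.6
tool_pos: [0.5785, -0.0167, 0.1241]
tool_rot: [0.027, 1.0, 0.0, -0.001]
ft_force: [-0.5, -0.1, -0.1]
gripper_width: 0.001
grasp_force: 0.0
```

```bash
python3 - <<'E'
from h import *
s=robot.observe();p,y=pose(s);print(p,np.degrees(y),s["ft_force"])
for g,phi in((.004,0),(0,0),(0,4),(0,8),(0,12),(0,16)): print(rel(p,y,*push(np.radians(phi),g)))
E
```

```text
[ 0.5785062  -0.01674156  0.1240854 ] 176.87592468536639 [-0.47027882 -0.08533966 -0.09747613]
[-0.069 -0.01  -0.009 -0.001]
[-0.109 -0.01  -0.009 -0.001]
[-0.13   0.001 -0.009  0.087]
[-0.152  0.01  -0.009  0.176]
[-0.175  0.017 -0.009  0.265]
[-0.198  0.023 -0.009  0.354]
```

arm_command:
  rows:
    - [-0.04,-0.01,0,0]
    - [-0.08,-0.01,0,0]
    - [-0.11,-0.01,0,0]
    - [-0.13,0,0,0.09]
    - [-0.15,0.01,0,0.18]
    - [-0.175,0.02,0,0.27]
    - [-0.2,0.02,0,0.36]

```text
time: 4.3
tool_pos: [0.5999, -0.0146, 0.1258]
tool_rot: [0.168, 0.986, 0.0, 0.0]
ft_force: [-1.1, 0.4, -0.7]
gripper_width: 0.005
grasp_force: 0.3
```

```bash
cat >> h.py <<'E'
def sel(c=1):
    "selector angle estimate from white line seen in side+scene, on the plane of its top"
    out=[]
    for n in("scene","side"):
        C=cam(n); im=viewer.read_camera(n); g=cv2.cvtColor(im,cv2.COLOR_RGB2GRAY)
        sc=[]
        for phi in range(-10,190,2):
            th=YAW+np.pi/2-np.radians(phi)
            v=[]
            for r in np.linspace(.02,.035,7):
                u,w=proj(C,[*(AX+r*np.array([np.cos(th),np.sin(th)])),.124]); v.append(cv2.getRectSubPix(g,(1,1),(float(u),float(w)))[0,0])
            sc.append((np.mean(v),phi))
        out.append(max(sc)); 
    return out
E
python3 - <<'E'
from h import *
s=robot.observe();p,y=pose(s);print(p,np.degrees(y),s["ft_force"],sel())
for phi in(20,24,28,32,36): print(rel(p,y,*push(np.radians(phi),0)))
E
```

```text
[ 0.59991907 -0.01455919  0.12577804] 160.6647725519316 [-1.114822    0.40864887 -0.68801879] [(np.float64(66.71428571428571), 16), (np.float64(113.14285714285714), 80)]
[-0.01  -0.004  0.008  0.083]
[-0.032  0.005  0.008  0.172]
[-0.054  0.013  0.008  0.261]
[-0.077  0.019  0.008  0.349]
[-0.101  0.023  0.008  0.438]
```

arm_command:
  rows:
    - [-0.01,0,0,0.08]
    - [-0.032,0.005,0,0.17]
    - [-0.054,0.01,0,0.26]
    - [-0.077,0.02,0,0.35]
    - [-0.1,0.02,0,0.44]

```text
time: 4.9
tool_pos: [0.6098, -0.0156, 0.1256]
tool_rot: [0.334, 0.943, 0.0, -0.0]
ft_force: [-1.6, 5.7, 1.7]
gripper_width: -0.001
grasp_force: 2.7
```

```bash
python3 - <<'E'
from h import *
s=robot.observe();p,y=pose(s);print(p,np.degrees(y),s["ft_force"])
for phi in(40,44,48,52,56): print(rel(p,y,*push(np.radians(phi),0)))
a=viewer.read_camera("scene")[190:260,190:310,::-1]; b=viewer.read_camera("side")[170:270,220:380,::-1]
z=lambda i,f:cv2.resize(i,(640,f),interpolation=cv2.INTER_CUBIC)
cv2.imwrite("pics/m1.png",cv2.resize(np.vstack([cv2.resize(a,(640,300)),cv2.resize(b,(640,300))]),None,fx=1,fy=1))
E
```

```text
[ 0.6097573  -0.01563023  0.12559243] 140.99721118202734 [-1.57735285  5.6591547   1.73675186]
[-0.025  0.012  0.006  0.09 ]
[-0.047  0.021  0.006  0.179]
[-0.07   0.029  0.006  0.268]
[-0.093  0.034  0.006  0.357]
[-0.116  0.038  0.006  0.446]
```

View pics/m1.png

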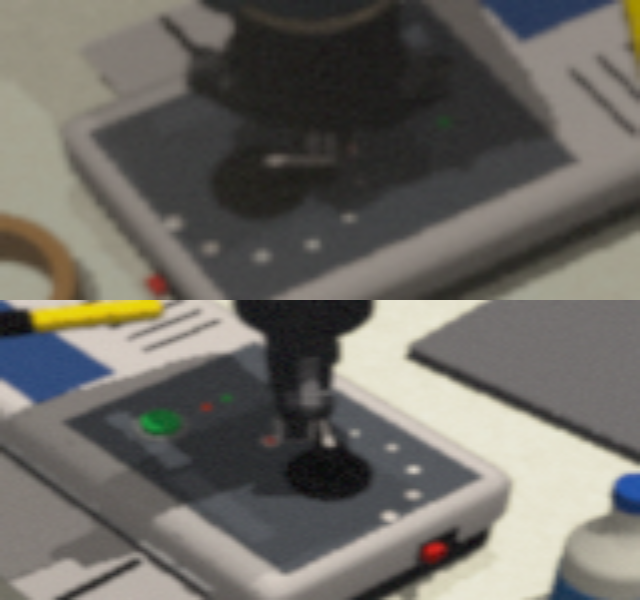

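The white line now points past setting 1 towards 2, moving with the finger at about 6 N. I'll keep going.

arm_command:
  rows:
    - [-0.025,0.01,0,0.09]
    - [-0.047,0.02,0,0.18]
    - [-0.07,0.03,0,0.27]
    - [-0.093,0.034,0,0.36]
    - [-0.116,0.038,0,0.45]

```text
time: 5.5
tool_pos: [0.6213, -0.0206, 0.1256]
tool_rot: [0.494, 0.87, -0.0, 0.0]
ft_force: [0.9, -0.8, 0.3]
gripper_width: -0.001
grasp_force: 0.0
```

```bash
python3 - <<'E'
from h import *
s=robot.observe();p,y=pose(s);print(p,np.degrees(y),s["ft_force"],sel())
for phi in(60,64,68,72,76): print(rel(p,y,*push(np.radians(phi),0)))
E
```

```text
[ 0.62133121 -0.0206107   0.12556026] 120.82959129667135 [ 0.87138393 -0.8152266   0.32047243] [(np.float64(65.85714285714286), 58), (np.float64(108.71428571428571), 126)]
[-0.015  0.013  0.006  0.086]
[-0.037  0.022  0.006  0.175]
[-0.06   0.029  0.006  0.264]
[-0.083  0.035  0.006  0.353]
[-0.106  0.039  0.006  0.442]
```

arm_command:
  rows:
    - [-0.015,0.013,0,0.09]
    - [-0.037,0.022,0,0.18]
    - [-0.06,0.03,0,0.26]
    - [-0.083,0.035,0,0.35]
    - [-0.106,0.04,0,0.44]

```text
time: 6.1
tool_pos: [0.6301, -0.0272, 0.1255]
tool_rot: [0.635, 0.772, 0.0, 0.0]
ft_force: [-0.1, 2.3, 0.7]
gripper_width: -0.005
grasp_force: 0.9
```

```bash
python3 - <<'E'
from h import *
s=robot.observe();p,y=pose(s);print(p,np.degrees(y),s["ft_force"],sel())
for phi in(80,84,88,92,95,98): print(rel(p,y,*push(np.radians(phi),0)))
E
```

```text
[ 0.63009019 -0.02717528  0.12550122] 101.09348876445236 [-0.09773868  2.28165476  0.73366806] [(np.float64(68.14285714285714), 72), (np.float64(94.71428571428571), 74)]
[-0.027  0.01   0.005  0.092]
[-0.049  0.019  0.005  0.181]
[-0.071  0.026  0.005  0.27 ]
[-0.094  0.032  0.005  0.359]
[-0.112  0.035  0.005  0.426]
[-0.129  0.037  0.005  0.492]
```

arm_command:
  rows:
    - [-0.027,0.01,0,0.09]
    - [-0.049,0.02,0,0.18]
    - [-0.071,0.026,0,0.27]
    - [-0.094,0.032,0,0.36]
    - [-0.112,0.035,0,0.43]

```text
time: 6.7
tool_pos: [0.6355, -0.0376, 0.1254]
tool_rot: [0.756, 0.655, 0.0, -0.0]
ft_force: [0.3, 5.3, 0.6]
gripper_width: 0.001
grasp_force: 2.1
```

```bash
python3 - <<'E'
from h import *
s=robot.observe();p,y=pose(s);print(p,np.degrees(y),s["ft_force"],sel())
for phi in(98,100,102,104,106,108,110): print(phi,rel(p,y,*push(np.radians(phi),0)))
E
```

```text
[ 0.6355278  -0.03760981  0.125365  ] 81.7636066201689 [0.25547262 5.29636577 0.59202145] [(np.float64(70.28571428571429), 92), (np.float64(92.85714285714286), 94)]
98 [-0.014  0.009  0.004  0.063]
100 [-0.025  0.014  0.004  0.107]
102 [-0.036  0.018  0.004  0.152]
104 [-0.047  0.022  0.004  0.196]
106 [-0.058  0.026  0.004  0.241]
108 [-0.07   0.029  0.004  0.285]
110 [-0.081  0.032  0.004  0.329]
```

Pointer at about 94°. Next I push slowly just past 105° and stop.

arm_command:
  rows:
    - [-0.014,0.01,0,0.06]
    - [-0.025,0.014,0,0.11]
    - [-0.036,0.018,0,0.15]
    - [-0.047,0.022,0,0.2]
    - [-0.055,0.025,0,0.23]
    - [-0.062,0.027,0,0.26]
    - [-0.066,0.028,0,0.27]
    - [-0.066,0.028,0,0.27]

```text
time: 7.6
tool_pos: [0.6372, -0.045, 0.1252]
tool_rot: [0.822, 0.57, -0.0, -0.0]
ft_force: [0.5, -0.4, -0.0]
gripper_width: -0.002
grasp_force: 0.0
```

```bash
python3 - <<'E'
from h import *
s=robot.observe();p,y=pose(s);print(p,np.degrees(y),s["ft_force"],sel())
for phi in(108,110,112): print(phi,rel(p,y,*push(np.radians(phi),0)))
E
```

```text
[ 0.63722068 -0.04495308  0.12523457] 69.51184343588409 [ 0.54038141 -0.37443683 -0.00411085] [(np.float64(69.71428571428571), 106), (np.float64(94.42857142857143), 106)]
108 [0.001 0.002 0.002 0.013]
110 [-0.01   0.007  0.002  0.057]
112 [-0.021  0.012  0.002  0.102]
```

The force has dropped to zero, so the pointer has probably jumped. I'll back off, lift and look.

arm_command:
  rows:
    - [0.05,0,0,0]
    - [0.1,0,0,0]
    - [0.1,0,-0.25,0]
    - [0.1,0,-0.5,0]
    - [0.1,0,-0.5,0]

```text
time: 8.2
tool_pos: [0.6425, -0.0351, 0.1788]
tool_rot: [0.822, 0.57, 0.002, 0.002]
ft_force: [0.5, -0.2, 0.4]
gripper_width: -0.001
grasp_force: 0.0
```

```bash
python3 - <<'E'
from h import *
s=robot.observe();p,y=pose(s);C=cam("wrist",s);im=viewer.read_camera("wrist");print(p,np.degrees(y),sel())
q=np.array([*KEY,.165]);print(rel(p,y,q,y))
n=YAW+np.pi/2
im=im[:,:,::-1].copy()
for k in(3,4,5):
  for r in(.018,.037):
    u,v=proj(C,[*(AX+r*np.array([np.cos(n-k*.5236),np.sin(n-k*.5236)])),.124]); cv2.circle(im,(int(round(u)),int(round(v))),3,(0,0,255) if k==4 else (255,0,255),1)
cv2.imwrite("pics/w2.png",im)
E
```

```text
[ 0.64253955 -0.03508378  0.17879155] 69.51589447991056 [(np.float64(119.42857142857143), 120), (np.float64(155.14285714285714), 120)]
[ 0.584 -0.998  0.138 -0.   ]
```

View pics/w2.png

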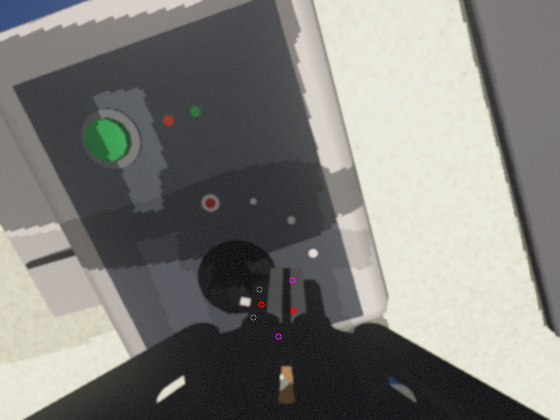

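Both fixed cameras read 120°, so the selector is seated in setting 4. Now to the key.

arm_command:
  rows:
    - [0.2,-0.34,0,0]
    - [0.4,-0.68,0,0]
    - [0.58,-1.0,0,0]
    - [0.58,-1.0,0.2,0]
    - [0.58,-1.0,0.4,0]
    - [0.58,-1.0,0.4,0]

```text
time: 8.95
tool_pos: [0.5657, 0.0543, 0.1323]
tool_rot: [0.822, 0.57, -0.002, -0.002]
ft_force: [-0.9, -0.7, -0.1]
gripper_width: -0.001
grasp_force: 0.0
```

```bash
python3 - <<'E'
from h import *
s=robot.observe();p,y=pose(s);print(p,sel());print(rel(p,y,[*KEY,.120],y),rel(p,y,[*KEY,.1145],y))
E
```

```text
[0.56568832 0.05425526 0.13232133] [(np.float64(132.14285714285714), 120), (np.float64(175.71428571428572), 120)]
[ 0.016  0.035  0.123 -0.   ] [ 0.016  0.035  0.178 -0.   ]
```

arm_command:
  rows:
    - [0.015,0.03,0,0]
    - [0.015,0.03,0.05,0]
    - [0.015,0.03,0.1,0]
    - [0.015,0.03,0.14,0]
    - [0.015,0.03,0.16,0]
    - [0.015,0.03,0.18,0]
    - [0.015,0.03,0.18,0]

```text
time: 9.75
tool_pos: [0.5707, 0.0543, 0.1172]
tool_rot: [0.822, 0.57, -0.0, -0.0]
ft_force: [-1.9, -1.4, 3.0]
gripper_width: -0.003
grasp_force: 1.6
```

arm_command:
  rows:
    - [0,0,0.01,0]
    - [0,0,0.02,0]
    - [0,0,0.025,0]
    - [0,0,0.03,0]
    - [0,0,0.03,0]
    - [0,0,0.03,0]

```text
time: 10.35
tool_pos: [0.5708, 0.0543, 0.115]
tool_rot: [0.822, 0.57, -0.0, 0.0]
ft_force: [-5.5, -1.3, 11.3]
gripper_width: 0.001
grasp_force: 5.6
```

The force is 11 N, so the key has bottomed. I'll hold briefly and then lift.

arm_command:
  rows:
    - [0,0,0.005,0]
    - [0,0,0.005,0]
    - [0,0,0.005,0]

```text
time: 10.65
tool_pos: [0.5709, 0.0543, 0.1149]
tool_rot: [0.822, 0.57, 0.0, 0.0]
ft_force: [-7.3, -0.6, 15.6]
gripper_width: -0.002
grasp_force: 7.9
```

arm_command:
  rows:
    - [0,0,-0.1,0]
    - [0,0,-0.3,0]
    - [0,0,-0.6,0]
    - [0,0,-0.9,0]
    - [0,0,-0.9,0]
    - [0,0,-0.9,0]

```text
time: 11.25
tool_pos: [0.5711, 0.0544, 0.204]
tool_rot: [0.822, 0.57, 0.001, 0.0]
ft_force: [-0.7, 0.2, -1.0]
gripper_width: 0.0
grasp_force: 0.0
```

```bash
python3 - <<'E'
from h import *
s=robot.observe();print(s["tool_pos"],s["ft_force"],sel())
im=viewer.read_camera("side");cv2.imwrite("pics/s2.png",im[:,:,::-1])
E
```

```text
[0.57105146 0.05435336 0.20399173] [-0.65364626  0.23784296 -0.97605922] [(np.float64(132.71428571428572), 120), (np.float64(171.42857142857142), 120)]
```

View pics/s2.png

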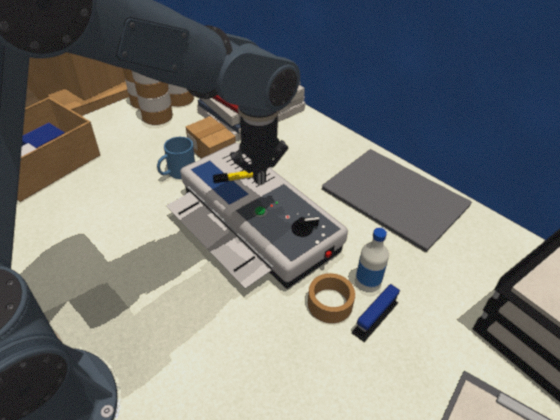

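The pointer is at setting 4, near (310,222). The arm is clear, and the loose things are where they were. Handing in.

```bash
python3 -c "
from rig import robot
print(robot.hand_in())"
```

```text
the job is handed in; nothing more can be done
None
```

I pushed the selector click by click to setting 4 and both fixed cameras read it at 120°. I then pressed the start key to its stop (about 16 N) and lifted clear, with the loose things looking undisturbed in the last side picture. The job was handed in at about 11 s, but hand-in returned no verdict, and I did not measure the key's return.

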